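# Lower the thicknesser head by exactly two turns

## Task

Set the small bench thicknesser for the next pass: swing its lock lever out to release the sanding head, then crank the head down by exactly two full turns, and swing the lever back fully home to lock it. The crank turns clockwise (seen from above) and runs loose for part of a turn before it takes hold of the screw, so count the two turns from where you feel it bite. Hold the knobs lightly and do not force them, leave the other things on the bench where they are, and let go of everything at the end.

Things in the scene. Friction and masses are not known exactly. Their poses are not given: they have to be found in the camera images.
- crank_axis (a point): Point on the crank's vertical axis, mid-length on top of the thicknesser, 205 mm above the bench (the height of the crank knob's middle). The thicknesser is a grey gantry 340 mm long, 100 mm deep, crosshead top at 160 mm, on a dark base 340 x 180 mm, fixed to the bench. Frame: z up, y along the crosshead, x to the side with the wooden blank; yaw within 0.4 rad.
- crank_knob (a point): Middle of the crank's upright wooden knob, spinning freely on its pin 55 mm from the crank axis: 24 mm diameter, 50 mm tall, foot at 179 mm and top at 229 mm above the bench. The steel crank arm below it is 16 mm wide, its top at 178 mm. The crank starts within 0.5 rad of pointing along minus x of crank_axis. Turning clockwise lowers the head. A 30 N grip holds it.
- crank_hub (a point): Centre of the crank's hub on its axis, 174 mm above the bench. From the start the crank runs loose for 0.05 to 0.9 turn (different every time, unseen), resisting about 0.06 N m (1 N at the knob); from the bite on about 0.6 N m (11 N at the knob), steady. The screw stays where it is left. Hold lightly: all finger forces on the crank or its knob, grip included, add up to under 100 N.
- lock_axis (a point): Point on the vertical axis of the lock lever, on top of the crosshead 125 mm from the crank axis towards minus y of crank_axis, 200 mm above the bench, at the height of the lever's knob.
- lock_knob (a point): Middle of the upright black knob of the lock lever, 55 mm from the lock axis: 18 mm diameter (spins freely on its pin), 46 mm tall, top at 223 mm and foot at 177 mm above the bench; the steel lever arm below it is 12 mm wide. It swings level about lock_axis.
- lock (a joint): Angle of the lock lever (rad): 0 is locked, the lever then points along minus x of crank_axis; it grows anticlockwise seen from above as the lever swings outwards, away from the crank, to the stop at 1.5, fully released. It stays where it is left and takes about 2.5 N at the knob. Finger forces on the lever, grip included, stay under 100 N in all.
- head_edge (a point): Middle of the front edge of the aluminium sanding head that slides up and down between the cheeks, under the crosshead. It starts at the top of its travel, where the screw has a hard stop against turning further up. One turn of the screw lowers it by 1.5 mm.
- amber_a: Bystander: small amber glass bottle, 34 mm wide, 85 mm tall; origin at its underside (or its middle line).
- amber_b: Bystander: small amber glass bottle with a paper label, 34 mm wide, 75 mm tall; origin at its underside (or its middle line).
- spirit: Bystander: white plastic bottle, 68 mm wide, 160 mm tall; origin at its underside (or its middle line).
- jar: Bystander: glass jar with a brass lid, 68 mm wide, 85 mm tall; origin at its underside (or its middle line).
- mug: Bystander: white mug, 80 mm wide, 90 mm tall; origin at its underside (or its middle line).
- brush: Bystander: varnish brush lying flat, 180 mm long; origin at its underside (or its middle line).
- block: Bystander: cork sanding block, 90 x 45 x 22 mm; origin at its underside (or its middle line).
- scraper: Bystander: steel scraper blade lying flat, 120 x 60 x 6 mm; origin at its underside (or its middle line).

How it is judged:
By the outcome, as a careful person would: the job done as asked, in the order asked, and still so for the second after the job is handed in, with the robot touching nothing.
It also fails if it takes over 72 s, if anything falls off the work surface, if the arm or the gripper's body presses on something with over 40 N, if the wrist force passes 120 N, or if a joint passes its speed limit or range.

## Robot

A 6-joint arm with a two-finger parallel gripper is mounted at the origin on the work surface. World frame = base frame: x ahead of the robot, y to its left, z up, the work surface at z = 0. Lengths are in m, angles in rad, forces in N, time in s.
With the tool pointing down it reaches from about 0.375 to 0.9 m from the base axis. Payload 3.1 kg.
Tool frame: the origin (TCP) lies on the centre line of the jaws, within the pads' length; the fingertips stand 8 mm ahead of it and the grasp point (between the pads) lies 11 mm behind it; z points along the fingers, y is the direction in which the jaws open and shut (so a half turn about z gives the same grasp; the last joint's range is limited). The gripper opens to 87 mm and grips with 3 to 60 N. Pads are 19 mm wide; open, the fingers measure 117 mm over their backs; the gripper's body (75 mm by 190 mm) begins 51 mm behind the grasp point.
Start: joints at [1.147, 0.527, 1.433, -0, 1.181, -0.178], TCP at [0.152, 0.606, 0.231] pointing down, gripper open.
Joint ranges: [-3.08, 3.08], [-0.75, 2.2], [0.22, 2.44], [-1.43, 4.57], [0, 2.65], [-2.85, 2.85]. Speed limits (rad/s): [2.79, 2.79, 3.14, 3.14, 3.14, 3.14].

## Interface

Orientations are given as a unit quaternion [x, y, z, w].
In Python, from rig import robot gives the robot as it stands.
- The arm moves only by the shell command python3 -m crank 'ROWS' [OPENING] [FORCE]. ROWS is JSON, a list of rows, each a list of 6 numbers: the shift along the world's x, y, z in mm, then the turn, a rotation vector about the world's x, y, z in degrees. A call has 1 to 5 rows; each row is the pose to reach, as a shift and turn from the pose commanded when the call began; what a row does not reach only later rows make up. A row lasts 1/10 s, in which the tool goes at most 50 mm and 8.59 degrees, less where a joint would pass 70% of its speed; a pose out of reach is approached as far as the arm can. A call with a gripper value outside its range is refused whole. OPENING is the gripper command: -1 is fully open, 1 is shut, values between are in proportion, set as the call begins (- or left out, the last holds). The fingers move at their own pace and stop on an object; FORCE is the grip in N (left out, the last holds). Time passes only in rows, so rows that repeat a pose let the fingers close. It gives the time, the measured TCP pose, the force and the opening at its end, in the units of the state.
- robot.get_obs(): the state, without advancing time (a new reading comes with each control period).
- robot.camera(name): name is "scene" or "top" or "wrist"; returns a dict with "pixels" (420x560x3 uint8, red, green, blue), "K" (3x3 intrinsics, pixels), "xyz" and "rotation" of the camera in the world; the wrist camera has in their place "mount" (4x4, takes a point from camera to tool coordinates, whose origin is the TCP and whose axes are the flange's). Camera axes: x right, y up, looking along -z (the intrinsics and any distortion apply to the point x, -y, -z); pixel columns grow to the right and rows downward; lengths in m; the calibration is good to about 2 mm. A picture is of the moment at which its call begins: read the wrist's pose just before it. There is no depth.
- robot.hand_in(): hands the job in, once; it reports no verdict.
Trained networks look in a picture, given as the dict that the camera call returned (one of the last four; its "shot" number tells which), for a name from the list of things; names that differ only in an ending like _2 or _b are one class to them, and where a whole thing is asked for, a point or a joint stands for the part that bears it (a point fixed in the world has none). Each returns a list of dicts, best first, with "conf" (0 to 1); they miss things now and then, are a little off and sometimes report something else, mostly with a low value. They report only what shows in the picture. A call takes as long as a camera call.
- robot.recognise(picture, thing): "box" ([centre column, centre row, width, height] in pixels, round what is visible of it).
- robot.silhouettes(picture, thing): "mask" (420x560 bool, what is visible of it) and "box" ([centre column, centre row, width, height] in pixels, round what is visible of it).
The state is a dict: "time": time; "q": joint angles; "joint_velocities": joint speeds; "joint_torque": joint torques, N m; "position": TCP position; "tool_rot": TCP orientation; "ft_force": force on the tool from outside, world axes, zero at the start; "moment": the same for the moment, N m; "grip_width": finger opening in m.
Only numpy, scipy, OpenCV 4.12 (cv2) and the standard library are available. Lean on these libraries where they do the work, as an engineer would, in place of code of your own. Each camera call takes 0.05 s, during which the arm holds its last target. There are 200 camera calls.

## Working session

There is one attempt and no reset: what is moved stays moved. The work goes in short steps, Python scripts to look and compute and a shell command to move; the robot and the scene stay as the last step left them, time stands still between calls to the robot, and variables do not carry over. Pictures are saved under pics/ and viewed, about 8 in all and at most 12, crops included, and the job is handed in when it is done.

```bash
ls; mkdir -p pics; cat > h.py <<'E'
import numpy as np, cv2
from rig import robot
def ray(c,u,v):
    K=np.array(c["K"]);d=np.array([(u-K[0,2])/K[0,0],-(v-K[1,2])/K[1,1],-1.])
    return np.array(c["xyz"]),np.array(c["rotation"])@d
def atz(c,u,v,z):
    o,d=ray(c,u,v);return o+d*(z-o[2])/d[2]
def save(c,n): cv2.imwrite("pics/"+n,c["pixels"][:,:,::-1])
E
python3 - <<'E'
from h import *
o=robot.get_obs();print({k:np.round(v,3) for k,v in o.items()})
for n in("scene","top"):
    c=robot.camera(n);save(c,n+".png");print(n,np.round(c["xyz"],3),np.array(c["K"]).round(1).tolist(),[k for k in c], np.array(c["rotation"]).round(2).tolist())
    for t,z in(("crank_knob",.204),("crank_hub",.174),("lock_knob",.2),("head_edge",.1),("spirit",.08),("jar",.04),("mug",.04)):
        for r in robot.recognise(c,t)[:2]:
            b=r["box"];print(t,round(r["conf"],2),np.round(b,1),atz(c,b[0],b[1],z).round(3))
E
```

```text
pics
{'time': np.float64(0.0), 'q': array([ 1.146,  0.528,  1.434, -0.   ,  1.181, -0.178]), 'joint_velocities': array([-0.001, -0.001, -0.   , -0.   ,  0.   ,  0.   ]), 'joint_torque': array([ -0.   , -44.004, -17.659,   0.064,   0.058,  -0.   ]), 'position': array([0.152, 0.606, 0.23 ]), 'tool_rot': array([ 0.123,  0.992, -0.001, -0.   ]), 'ft_force': array([ 0.012, -0.608,  0.928]), 'moment': array([-0.042, -0.018, -0.014]), 'grip_width': np.float64(0.087)}
scene [0.947 0.526 0.897] [[413.1, 0.0, 281.6], [0.0, 413.1, 213.0], [0.0, 0.0, 1.0]] ['pixels', 'K', 'xyz', 'rotation', 'shot'] [0.12, 0.34, 0.88, 0.31]Traceback (most recent call last):
  File "<stdin>", line 7, in <module>
  File "h.py", line 7, in atz
    o,d=ray(c,u,v);return o+d*(z-o[2])/d[2]
        ~~~^^^^^^^
  File "h.py", line 5, in ray
    return np.array(c["xyz"]),np.array(c["rotation"])@d
                              ~~~~~~~~~~~~~~~~~~~~~~~^~
ValueError: matmul: Input operand 1 has a mismatch in its core dimension 0, with gufunc signature (n?,k),(k,m?)->(n?,m?) (size 3 is different from 4)
```

Rotation is a quaternion.

```bash
sed -i 's/np.array(c\["rotation"\])@d/R.from_quat(c["rotation"]).apply(d)/; 1a from scipy.spatial.transform import Rotation as R' h.py
python3 - <<'E'
from h import *
ims=[]
for n in("scene","top"):
    c=robot.camera(n);ims.append(c["pixels"]);print(n,np.round(c["xyz"],3))
    for t,z in(("crank_knob",.204),("crank_hub",.174),("lock_knob",.2),("head_edge",.1),("spirit",.08),("jar",.04),("mug",.04)):
        for r in robot.recognise(c,t)[:2]:
            b=r["box"];print(t,round(r["conf"],2),np.round(b,1),atz(c,b[0],b[1],z).round(3))
    save(c,n+".png")
E
```

```text
scene [0.947 0.526 0.897]
crank_knob 0.65 [269.1 187.6  12.5  18.7] [ 0.525 -0.045  0.204]
crank_hub 0.6 [264.6 199.8  22.9  36.7] [ 0.541 -0.044  0.174]
spirit 0.88 [341.2 391.2  40.   57.5] [0.686 0.38  0.08 ]
spirit 0.58 [262.8 200.6  20.5  40. ] [ 0.494 -0.118  0.08 ]
jar 0.85 [223.2 161.4  21.1  36.8] [ 0.464 -0.366  0.04 ]
mug 0.86 [166.1 187.4  39.7  40.5] [ 0.66  -0.376  0.04 ]
top [ 0.246 -0.011  1.409]
crank_knob 0.52 [301.4 215.6   7.2  11.9] [ 0.53  -0.043  0.204]
crank_hub 0.77 [296.1 209.4  17.2  31.7] [ 0.553 -0.029  0.174]
lock_knob 0.56 [344.3 205.9   5.2  11.8] [ 0.568 -0.154  0.2  ]
head_edge 0.6 [295.4 209.6  22.1  30.1] [ 0.571 -0.028  0.1  ]
head_edge 0.52 [404.4 257.   30.6  24.4] [ 0.462 -0.342  0.1  ]
spirit 0.74 [163.7 162.6  27.8  33.3] [0.685 0.374 0.08 ]
jar 0.61 [404.9 259.   29.3  26.4] [ 0.467 -0.359  0.04 ]
mug 0.71 [414.4 196.6  31.8  41.3] [ 0.658 -0.382  0.04 ]
```

View pics/top.png

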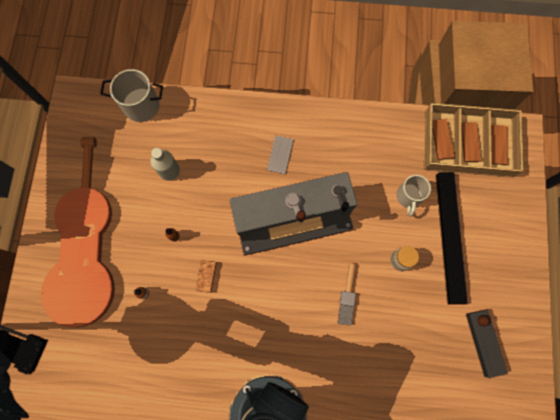

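View pics/scene.png

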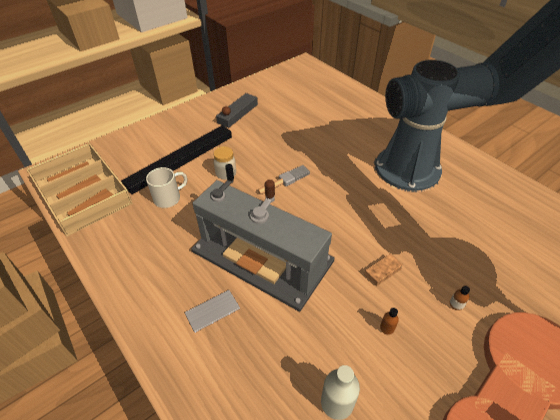

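Top view: the thicknesser runs about (231,197)–(352,175), the crank hub is at (293,200) with its knob at (301,215), and the lock knob is at (344,206). Both levers point towards the robot. I'm moving over it for a wrist view.

```bash
python3 -m crank '[[0,0,50,0,0,0],[20,-30,90,0,0,0],[40,-65,120,0,0,0],[60,-105,150,0,0,0],[80,-145,170,0,0,0]]' -1
python3 -m crank '[[20,-40,10,0,0,0],[40,-80,20,0,0,0],[60,-120,20,0,0,0],[80,-160,20,0,0,0],[100,-200,20,0,0,0]]'
python3 -m crank '[[20,-40,0,0,0,0],[40,-80,0,0,0,0],[60,-120,0,0,0,0],[80,-160,0,0,0,0],[100,-200,0,0,0,0]]'
python3 -m crank '[[5,-40,0,0,0,0],[10,-80,0,0,0,0],[10,-100,0,0,0,0],[10,-100,0,0,0,0],[10,-100,0,0,0,0]]'
cat >> h.py <<'E'
def wcam():
    o=robot.get_obs();c=robot.camera("wrist");M=np.array(c["mount"])
    T=R.from_quat(o["tool_rot"]);c["xyz"]=np.array(o["position"])+T.apply(M[:3,3]);c["rotation"]=(T*R.from_matrix(M[:3,:3])).as_quat();return c,o
E
python3 - <<'E'
from h import *
c,o=wcam();save(c,"w1.png");print(o["position"].round(4),o["q"].round(2),o["ft_force"].round(2),np.array(c["mount"]).round(3).tolist(),c["xyz"].round(3))
for t,z in(("crank_knob",.229),("crank_hub",.174),("lock_knob",.223)):
    for r in robot.silhouettes(c,t)[:2]:
        b=r["box"];print(t,round(r["conf"],2),np.round(b,1),atz(c,b[0],b[1],z).round(3))
E
```

```text
time: 1.4
position: [0.23, 0.4659, 0.3997]
tool_rot: [0.122, 0.993, 0.001, 0.001]
ft_force: [0.7, -0.5, -0.1]
grip_width: 0.0867
time: 1.9
position: [0.3296, 0.265, 0.418]
tool_rot: [0.122, 0.992, 0.0, 0.001]
ft_force: [0.8, -0.1, 0.6]
grip_width: 0.087
time: 2.4
position: [0.4297, 0.0649, 0.418]
tool_rot: [0.123, 0.992, 0.0, 0.0]
ft_force: [0.4, -0.5, 1.1]
grip_width: 0.0875
time: 2.9
position: [0.4391, -0.0332, 0.4176]
tool_rot: [0.123, 0.992, 0.0, -0.0]
ft_force: [-0.1, -0.2, -1.0]
grip_width: 0.0868
[ 0.4391 -0.0332  0.4176] [-0.33  0.08  1.58  0.    1.49 -1.65] [-0.13 -0.15 -0.97] [[-0.0, 0.952, 0.305, 0.084], [1.0, 0.0, 0.0, 0.001], [0.0, 0.305, -0.952, -0.155], [0.0, 0.0, 0.0, 1.0]] [ 0.358 -0.012  0.572]
crank_knob 0.88 [289.4 252.1  13.6  31.9] [ 0.519 -0.041  0.229]
crank_hub 0.56 [306.4 258.6  49.2  53. ] [ 0.559 -0.026  0.174]
lock_knob 0.78 [212.9 291.8  19.   16.8] [ 0.55  -0.142  0.223]
```

View pics/w1.png

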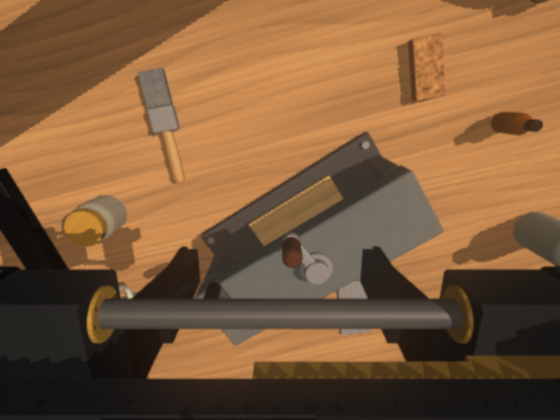

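The wrist view shows the crank hub at (317,268) and its knob at (291,250). The gripper hides the lock lever, so I'm shifting +x, −y to see both.

```bash
python3 -m crank '[[40,-30,0,0,0,0],[70,-60,0,0,0,0],[80,-70,0,0,0,0],[80,-70,0,0,0,0],[80,-70,0,0,0,0]]'
python3 - <<'E'
from h import *
c,o=wcam();save(c,"w2.png");cv2.imwrite("pics/w2c.png",cv2.resize(c["pixels"][60:320,130:470,::-1],None,fx=2.3,fy=2.3,interpolation=cv2.INTER_CUBIC));print(o["position"].round(4))
np.savez("w2.npz",K=c["K"],xyz=c["xyz"],rotation=c["rotation"])
for t,z in(("crank_knob",.229),("crank_hub",.174),("lock_knob",.223)):
    for r in robot.silhouettes(c,t)[:2]:
        b=r["box"];print(t,round(r["conf"],2),np.round(b,1),atz(c,b[0],b[1],z).round(3))
E
```

```text
time: 3.6
position: [0.5185, -0.102, 0.4173]
tool_rot: [0.122, 0.993, 0.001, -0.001]
ft_force: [-0.2, 0.6, 0.3]
grip_width: 0.0871
[ 0.5185 -0.102   0.4173]
crank_knob 0.57 [333.4 176.2  18.7  27.1] [ 0.525 -0.045  0.229]
crank_hub 0.88 [348.  188.6  51.7  52.8] [ 0.558 -0.025  0.174]
lock_knob 0.89 [249.2 228.8  20.3  28.8] [ 0.562 -0.147  0.223]
```

View pics/w2c.png

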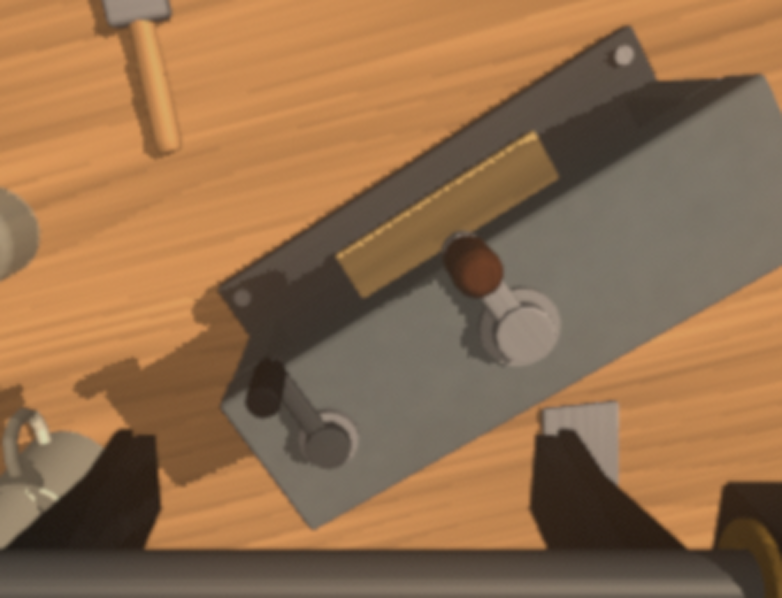

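```bash
python3 - <<'E'
from h import *
c=dict(np.load("w2.npz"));f=lambda x,y,z:atz(c,130+x/2.3,60+y/2.3,z)[:2]
A,B,C=f(222,406,.16),f(315,527,.16),f(760,75,.16)
print("corners",A,B,C,np.linalg.norm(A-B),np.linalg.norm(A-C))
ey=(C-A)/np.linalg.norm(C-A);ex=(B-A)/np.linalg.norm(B-A)
yaw=np.arctan2(-ey[0],ey[1]);yx=np.arctan2(ex[1],ex[0]);print("yaw",yaw,yx)
hub=f(528,333,.184);lk=f(331,446,.184)
for z in(.178,.184,.19):print(z,f(528,333,z),f(331,446,z),np.linalg.norm(f(528,333,z)-f(331,446,z)))
d=hub-lk;print("yaw hub-lock",np.arctan2(-d[0],d[1]))
print("cknob top",f(482,272,.229),np.linalg.norm(f(482,272,.229)-hub),"mid",f(473,264,.204),"lock top",f(265,400,.223),"mid",f(268,387,.2))
y=(yaw+np.arctan2(-d[0],d[1]))/2;X=np.array([np.cos(y),np.sin(y)]);Y=np.array([-X[1],X[0]])
print("center from corners",A+50/1e3*X+.17*Y,"lock knob pred",lk-.055*X, "from hub",hub-.125*Y-.055*X)
E
```

```text
corners [ 0.58771107 -0.19099227] [ 0.67743704 -0.15916025] [0.48069939 0.124922  ] 0.09520518422045578 0.3335465876171348
yaw 0.32660545272109187 0.3409172582322386
0.178 [ 0.58052825 -0.01538398] [ 0.61919974 -0.13394518] 0.12470862948635943
0.184 [ 0.57835856 -0.01638419] [ 0.61644167 -0.1331415 ] 0.12281120799456974
0.19 [ 0.57618888 -0.0173844 ] [ 0.61368361 -0.13233782] 0.12091378650278004
yaw hub-lock 0.3152926815541421
cknob top [ 0.52838206 -0.03913851] 0.05491274359495418 mid [ 0.53000771 -0.03956561] lock top [ 0.56688841 -0.15299121] mid [ 0.56880304 -0.15425024]
center from corners [ 0.58152845 -0.01389971] lock knob pred [ 0.56425017 -0.1504922 ] from hub [ 0.56560047 -0.15235195]
```

```bash
python3 -m crank '[[25,-25,-40,0,0,0],[49,-50,-80,0,0,0],[49,-50,-110,0,0,0],[49,-50,-110,0,0,0],[49,-50,-110,0,0,0]]' -0.1 15
python3 - <<'E'
from h import *
c,o=wcam();cv2.imwrite("pics/w3.png",c["pixels"][:,:,::-1]);print(o["position"].round(4))
for t,z in(("lock_knob",.223),):
    for r in robot.silhouettes(c,t)[:2]:
        b=r["box"];print(t,round(r["conf"],2),np.round(b,1),atz(c,b[0],b[1],z).round(3))
E
```

```text
time: 4.3
position: [0.5679, -0.1527, 0.3081]
tool_rot: [0.122, 0.992, 0.0, -0.001]
ft_force: [-0.0, -0.3, 0.7]
grip_width: 0.0552
[ 0.5679 -0.1527  0.3081]
lock_knob 0.68 [276.1 209.5  26.5  38.4] [ 0.563 -0.153  0.223]
```

View pics/w3.png

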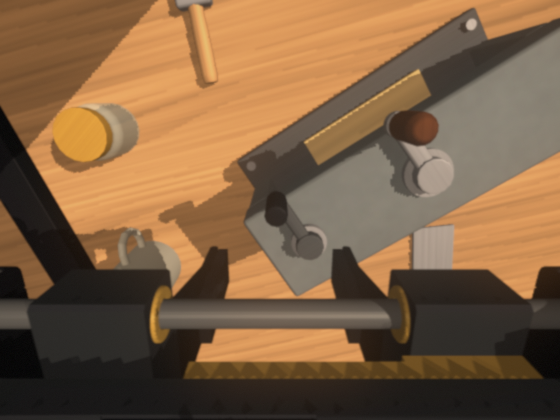

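Lock knob top at about (277,217), midway between the fingers. I'm descending and gripping lightly.

```bash
python3 -m crank '[[0,0,-45,0,0,0],[0,0,-85,0,0,0],[0,0,-115,0,0,0],[0,0,-115,0,0,0],[0,0,-115,0,0,0]]'
python3 -m crank '[[0,0,0,0,0,0],[0,0,0,0,0,0],[0,0,0,0,0,0],[0,0,0,0,0,0],[0,0,0,0,0,0]]' 1 15
python3 - <<'E'
import numpy as np
# shifts along arcs from start, lever: start 198.6 deg, R55
a=np.radians(198.6)
for d in range(0,96,6):
    b=a+np.radians(d);print(d,(55*(np.cos(b)-np.cos(a))).round(1),(55*(np.sin(b)-np.sin(a))).round(1))
E
```

```text
time: 4.9
position: [0.5695, -0.1535, 0.1949]
tool_rot: [0.122, 0.992, -0.001, 0.002]
ft_force: [-0.0, 0.2, 0.7]
grip_width: 0.0479
time: 5.4
position: [0.5684, -0.1547, 0.1935]
tool_rot: [0.122, 0.993, -0.002, 0.0]
ft_force: [-1.8, -1.6, 3.5]
grip_width: 0.0177
0 0.0 0.0
6 2.1 -5.4
12 4.8 -10.5
18 8.0 -15.2
24 11.6 -19.7
30 15.8 -23.7
36 20.3 -27.3
42 25.1 -30.4
48 30.3 -32.9
54 35.7 -34.9
60 41.3 -36.4
66 47.0 -37.2
72 52.7 -37.5
78 58.4 -37.1
84 64.1 -36.1
90 69.7 -34.6
```

```bash
python3 -m crank '[[2.1,-5.4,0,0,0,0],[4.8,-10.5,0,0,0,0],[8,-15.2,0,0,0,0],[11.6,-19.7,0,0,0,0]]'
python3 -m crank '[[4.2,-4,0,0,0,0],[8.7,-7.6,0,0,0,0],[13.5,-10.7,0,0,0,0],[18.7,-13.2,0,0,0,0]]'
```

```text
time: 5.8
position: [0.5787, -0.1729, 0.1934]
tool_rot: [0.123, 0.992, 0.0, -0.002]
ft_force: [-4.1, 1.0, 7.7]
grip_width: 0.0178
time: 6.2
position: [0.5976, -0.1872, 0.1934]
tool_rot: [0.123, 0.992, -0.001, -0.001]
ft_force: [-4.5, -1.1, 5.3]
grip_width: 0.0175
```

```bash
python3 -m crank '[[5.4,-2,0,0,0,0],[11,-3.5,0,0,0,0],[16.7,-4.3,0,0,0,0],[22.4,-4.6,0,0,0,0]]'
python3 -m crank '[[5.7,0.4,0,0,0,0],[11.4,1.4,0,0,0,0]]'
python3 -m crank '[[2.5,0.5,0,0,0,0],[2.5,0.5,0,0,0,0]]'
python3 -m crank '[[2,0.5,0,0,0,0],[2,0.5,0,0,0,0]]'
```

```text
time: 6.6
position: [0.6208, -0.1922, 0.1934]
tool_rot: [0.123, 0.992, -0.001, -0.0]
ft_force: [-4.0, -2.6, 5.3]
grip_width: 0.0177
time: 6.8
position: [0.6328, -0.1908, 0.1934]
tool_rot: [0.123, 0.992, -0.001, 0.0]
ft_force: [-2.6, -2.3, 5.4]
grip_width: 0.0174
time: 7.0
position: [0.6344, -0.1904, 0.1934]
tool_rot: [0.122, 0.992, -0.001, -0.001]
ft_force: [-4.3, -3.6, 6.8]
grip_width: 0.0173
time: 7.2
position: [0.6346, -0.1904, 0.1934]
tool_rot: [0.122, 0.992, -0.002, -0.003]
ft_force: [-8.5, -5.2, 9.1]
grip_width: 0.0175
```

Lever is at its stop: the measured chord is 75 mm, as expected, and the force is rising. I'm releasing it and going to the crank knob.

```bash
python3 -m crank '[[-2,-0.5,0,0,0,0],[-2,-0.5,0,0,0,0],[-2,-0.5,0,0,0,0],[-2,-0.5,0,0,0,0]]' -0.1
python3 -m crank '[[0,0,40,0,0,0],[0,0,80,0,0,0],[-20,30,100,0,0,0],[-50,70,110,0,0,0],[-75,110,110,0,0,0]]'
python3 -m crank '[[-20,30,0,0,0,0],[-30,40,0,0,0,0],[-30,40,0,0,0,0],[-30,40,0,0,0,0]]'
python3 - <<'E'
from h import *
c,o=wcam();cv2.imwrite("pics/w4.png",c["pixels"][:,:,::-1]);print(o["position"].round(4))
np.savez("w4.npz",K=c["K"],xyz=c["xyz"],rotation=c["rotation"])
E
```

```text
time: 7.6
position: [0.6351, -0.1882, 0.192]
tool_rot: [0.122, 0.992, 0.001, -0.0]
ft_force: [-0.2, 0.6, -0.1]
grip_width: 0.0415
time: 8.1
position: [0.5601, -0.0781, 0.3043]
tool_rot: [0.123, 0.992, 0.0, 0.002]
ft_force: [0.2, 1.5, -1.0]
grip_width: 0.0476
time: 8.5
position: [0.5311, -0.0397, 0.3029]
tool_rot: [0.122, 0.992, -0.0, 0.001]
ft_force: [0.4, -0.6, 0.2]
grip_width: 0.0477
[ 0.5311 -0.0397  0.3029]
```

View pics/w4.png

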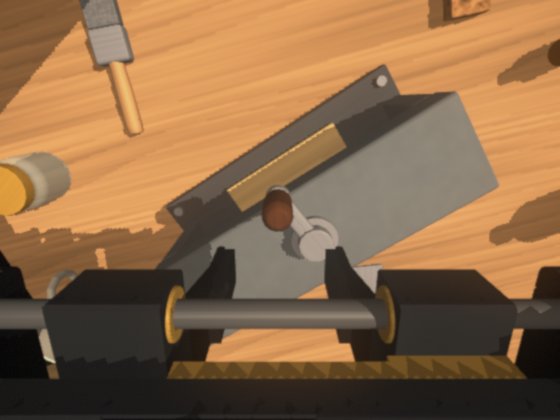

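Crank knob top at (277,215), centred between the fingers. Descending and gripping at 30 N.

```bash
python3 -m crank '[[-1,-2,-40,0,0,0],[-1,-2,-80,0,0,0],[-1,-2,-108,0,0,0],[-1,-2,-108,0,0,0],[-1,-2,-108,0,0,0]]' - 30
python3 -m crank '[[0,0,0,0,0,0],[0,0,0,0,0,0],[0,0,0,0,0,0],[0,0,0,0,0,0],[0,0,0,0,0,0]]' 1 30
```

```text
time: 9.05
position: [0.53, -0.0422, 0.1944]
tool_rot: [0.123, 0.992, -0.0, -0.0]
ft_force: [-0.3, 0.5, 0.0]
grip_width: 0.0479
time: 9.55
position: [0.5293, -0.0411, 0.1955]
tool_rot: [0.122, 0.992, -0.0, 0.001]
ft_force: [-1.3, -0.4, 4.2]
grip_width: 0.023
```

```bash
python3 - <<'E'
import numpy as np
t=np.radians(203.6-6*np.arange(0,61));P=55*np.c_[np.cos(t),np.sin(t)]
print(np.diff(P,axis=0).round(1).tolist())
E
cat > fr.py <<'E'
import sys,re,numpy as np
# filter: angle, radius, tangential (resisting, + against clockwise) and radial force
for m in re.finditer(r"time: ([\d.]+)\s+position: \[([^\]]+)\].*?ft_force: \[([^\]]+)\]\s+grip_width: (\S+)",sys.stdin.read(),re.S):
    p=np.array(eval(m[2])[:2])*1e3-[580.6,-18.7];f=np.array(eval(m[3]));r=np.hypot(*p);u=p/r
    print(m[1],"ang",(np.degrees(np.arctan2(p[1],p[0]))%360).round(1),"r",r.round(1),"ft",(f[:2]@[-u[1],u[0]]).round(1),"fr",(f[:2]@u).round(1),"fz",f[2],m[4])
E
```

```text
[[-2.0, 5.4], [-1.5, 5.6], [-0.9, 5.7], [-0.3, 5.8], [0.3, 5.7], [0.9, 5.7], [1.5, 5.6], [2.1, 5.4], [2.6, 5.1], [3.2, 4.8], [3.7, 4.4], [4.1, 4.0], [4.5, 3.6], [4.8, 3.1], [5.1, 2.6], [5.4, 2.0], [5.6, 1.5], [5.7, 0.9], [5.8, 0.3], [5.7, -0.3], [5.7, -0.9], [5.6, -1.5], [5.4, -2.1], [5.1, -2.6], [4.8, -3.2], [4.4, -3.7], [4.0, -4.1], [3.6, -4.5], [3.1, -4.8], [2.6, -5.1], [2.0, -5.4], [1.5, -5.6], [0.9, -5.7], [0.3, -5.8], [-0.3, -5.7], [-0.9, -5.7], [-1.5, -5.6], [-2.1, -5.4], [-2.6, -5.1], [-3.2, -4.8], [-3.7, -4.4], [-4.1, -4.0], [-4.5, -3.6], [-4.8, -3.1], [-5.1, -2.6], [-5.4, -2.0], [-5.6, -1.5], [-5.7, -0.9], [-5.8, -0.3], [-5.7, 0.3], [-5.7, 0.9], [-5.6, 1.5], [-5.4, 2.1], [-5.1, 2.6], [-4.8, 3.2], [-4.4, 3.7], [-4.0, 4.1], [-3.6, 4.5], [-3.1, 4.8], [-2.6, 5.1]]
```

```bash
(python3 -m crank '[[-2,5.4,0,0,0,0]]'
python3 -m crank '[[-1.5,5.6,0,0,0,0]]'
python3 -m crank '[[-0.9,5.7,0,0,0,0]]'
python3 -m crank '[[-0.3,5.8,0,0,0,0]]'
python3 -m crank '[[0.3,5.7,0,0,0,0]]'
python3 -m crank '[[0.9,5.7,0,0,0,0]]'
python3 -m crank '[[1.5,5.6,0,0,0,0]]'
python3 -m crank '[[2.1,5.4,0,0,0,0]]' ) | tee -a log.txt | python3 fr.py
```

```text
9.65 ang 198.5 r 56.0 ft 1.4 fr 2.6 fz 5.9 0.0234
9.75 ang 191.9 r 56.1 ft 0.8 fr 1.5 fz 5.6 0.0233
9.85 ang 185.7 r 56.2 ft 0.9 fr 1.0 fz 6.3 0.0231
9.95 ang 179.7 r 56.2 ft 2.2 fr 1.1 fz 6.0 0.0231
10.05 ang 173.8 r 56.2 ft 1.4 fr 0.9 fz 6.8 0.0229
10.15 ang 167.8 r 56.3 ft 1.3 fr 1.5 fz 6.7 0.0232
10.25 ang 161.9 r 56.3 ft 1.0 fr 1.5 fz 5.5 0.0233
10.35 ang 155.9 r 56.3 ft 1.6 fr 0.2 fz 5.5 0.0232
```

```bash
(python3 -m crank '[[2.6,5.1,0,0,0,0]]'
python3 -m crank '[[3.2,4.8,0,0,0,0]]'
python3 -m crank '[[3.7,4.4,0,0,0,0]]'
python3 -m crank '[[4.1,4.0,0,0,0,0]]'
python3 -m crank '[[4.5,3.6,0,0,0,0]]'
python3 -m crank '[[4.8,3.1,0,0,0,0]]'
python3 -m crank '[[5.1,2.6,0,0,0,0]]'
python3 -m crank '[[5.4,2.0,0,0,0,0]]'
python3 -m crank '[[5.6,1.5,0,0,0,0]]'
python3 -m crank '[[5.7,0.9,0,0,0,0]]'
python3 -m crank '[[5.8,0.3,0,0,0,0]]' ) | tee -a log.txt | python3 fr.py
```

```text
10.45 ang 150.0 r 56.2 ft 1.1 fr 0.7 fz 5.5 0.0232
10.55 ang 144.2 r 56.2 ft 0.9 fr 0.4 fz 5.3 0.0231
10.65 ang 138.2 r 56.2 ft 2.0 fr 1.0 fz 5.2 0.023
10.75 ang 132.4 r 56.1 ft 1.8 fr 0.3 fz 5.5 0.0233
10.85 ang 126.5 r 56.0 ft 1.5 fr -0.0 fz 5.8 0.0235
10.95 ang 120.6 r 55.9 ft 1.7 fr 0.1 fz 5.2 0.0234
11.05 ang 114.7 r 55.8 ft 1.2 fr -1.0 fz 5.0 0.0233
11.15 ang 108.8 r 55.7 ft 0.9 fr -1.0 fz 6.3 0.0234
11.25 ang 102.9 r 55.6 ft 1.3 fr -0.2 fz 5.7 0.0234
11.35 ang 96.8 r 55.5 ft 1.4 fr -0.9 fz 4.4 0.0236
11.45 ang 90.9 r 55.3 ft 1.3 fr -0.6 fz 6.0 0.0234
```

```bash
(python3 -m crank '[[5.7,-0.3,0,0,0,0]]'
python3 -m crank '[[5.7,-0.9,0,0,0,0]]'
python3 -m crank '[[5.6,-1.5,0,0,0,0]]'
python3 -m crank '[[5.4,-2.1,0,0,0,0]]'
python3 -m crank '[[5.1,-2.6,0,0,0,0]]'
python3 -m crank '[[4.8,-3.2,0,0,0,0]]'
python3 -m crank '[[4.4,-3.7,0,0,0,0]]'
python3 -m crank '[[4.0,-4.1,0,0,0,0]]'
python3 -m crank '[[3.6,-4.5,0,0,0,0]]'
python3 -m crank '[[3.1,-4.8,0,0,0,0]]'
python3 -m crank '[[2.6,-5.1,0,0,0,0]]'
python3 -m crank '[[2.0,-5.4,0,0,0,0]]' ) | tee -a log.txt | python3 fr.py
```

```text
11.55 ang 85.0 r 55.3 ft 1.6 fr -0.1 fz 6.4 0.0234
11.65 ang 79.0 r 55.1 ft 1.9 fr -0.7 fz 5.1 0.0234
11.75 ang 73.1 r 55.0 ft 1.2 fr -1.3 fz 6.2 0.0231
11.85 ang 67.0 r 54.8 ft 1.1 fr -1.2 fz 6.1 0.0231
11.95 ang 61.0 r 54.7 ft 0.0 fr -0.8 fz 6.1 0.023
12.05 ang 55.1 r 54.6 ft 1.3 fr -1.3 fz 6.4 0.0231
12.15 ang 49.1 r 54.5 ft 1.8 fr -2.4 fz 6.4 0.0233
12.25 ang 43.1 r 54.3 ft 1.3 fr -1.8 fz 5.9 0.0228
12.35 ang 37.1 r 54.3 ft 1.5 fr -2.0 fz 6.0 0.0231
12.45 ang 31.0 r 54.1 ft 0.2 fr -0.8 fz 6.0 0.0233
12.55 ang 25.0 r 54.1 ft 1.8 fr -0.3 fz 5.3 0.0231
12.65 ang 18.9 r 54.0 ft 0.4 fr -0.7 fz 5.2 0.0229
```

```bash
(python3 -m crank '[[1.5,-5.6,0,0,0,0]]'
python3 -m crank '[[0.9,-5.7,0,0,0,0]]'
python3 -m crank '[[0.3,-5.8,0,0,0,0]]'
python3 -m crank '[[-0.3,-5.7,0,0,0,0]]'
python3 -m crank '[[-0.9,-5.7,0,0,0,0]]'
python3 -m crank '[[-1.5,-5.6,0,0,0,0]]'
python3 -m crank '[[-2.1,-5.4,0,0,0,0]]'
python3 -m crank '[[-2.6,-5.1,0,0,0,0]]'
python3 -m crank '[[-3.2,-4.8,0,0,0,0]]'
python3 -m crank '[[-3.7,-4.4,0,0,0,0]]'
python3 -m crank '[[-4.1,-4.0,0,0,0,0]]'
python3 -m crank '[[-4.5,-3.6,0,0,0,0]]' ) | tee -a log.txt | python3 fr.py
```

```text
12.75 ang 12.7 r 53.9 ft 1.8 fr -0.6 fz 4.8 0.0232
12.85 ang 6.6 r 53.9 ft 1.8 fr -0.4 fz 6.2 0.0236
12.95 ang 0.5 r 53.8 ft 1.7 fr -1.5 fz 5.2 0.0233
13.05 ang 354.4 r 53.8 ft 0.6 fr -0.7 fz 4.9 0.0232
13.15 ang 348.3 r 53.8 ft 0.2 fr -2.4 fz 5.7 0.023
13.25 ang 343.8 r 53.7 ft 10.9 fr -0.5 fz 4.5 0.0234
13.35 ang 339.8 r 53.8 ft 12.4 fr 1.0 fz 2.9 0.0231
13.45 ang 334.1 r 53.8 ft 12.2 fr 0.3 fz 3.5 0.0235
13.55 ang 328.2 r 53.9 ft 11.5 fr -0.8 fz 2.8 0.0236
13.65 ang 322.2 r 53.9 ft 11.2 fr -0.9 fz 0.8 0.023
13.75 ang 316.2 r 53.9 ft 11.1 fr -0.1 fz 2.0 0.0238
13.85 ang 310.1 r 54.0 ft 11.8 fr -0.3 fz 0.3 0.0233
```

It bit at about 345° (measured). I'm now at 310.1°, with the commanded angle at about 305.6°. Target is to measure ~345° again after two full turns.

```bash
python3 - <<'E'
import numpy as np
for k in range(6):
    t=np.radians(305.6-60*k-12*np.arange(0,6));P=55*np.c_[np.cos(t),np.sin(t)]
    print((P-P[0])[1:].round(1).tolist())
p=[[float(x) for x in l.split('[')[1].rstrip(']\n').split(',')] for l in open('log.txt') if l.startswith('position')]
p=np.array(p)[:,:2]*1e3;A=np.c_[2*p,np.ones(len(p))];s=np.linalg.lstsq(A,(p**2).sum(1),rcond=None)[0];print(s[:2],np.sqrt(s[2]+s[0]**2+s[1]**2))
E
```

```text
[[-10.0, -5.7], [-21.0, -9.2], [-32.4, -10.3], [-43.8, -9.0], [-54.7, -5.4]]
[[-9.9, 5.8], [-18.4, 13.6], [-25.1, 22.9], [-29.7, 33.5], [-32.0, 44.7]]
[[0.1, 11.5], [2.5, 22.7], [7.3, 33.2], [14.1, 42.5], [22.7, 50.1]]
[[10.0, 5.7], [21.0, 9.2], [32.4, 10.3], [43.8, 9.0], [54.7, 5.4]]
[[9.9, -5.8], [18.4, -13.6], [25.1, -22.9], [29.7, -33.5], [32.0, -44.7]]
[[-0.1, -11.5], [-2.5, -22.7], [-7.3, -33.2], [-14.1, -42.5], [-22.7, -50.1]]
[579.40418387 -18.36868649] 55.022953200341576
```

```bash
(python3 -m crank '[[-10,-5.7,0,0,0,0],[-21,-9.2,0,0,0,0],[-32.4,-10.3,0,0,0,0],[-43.8,-9,0,0,0,0],[-54.7,-5.4,0,0,0,0]]'
python3 -m crank '[[-9.9,5.8,0,0,0,0],[-18.4,13.6,0,0,0,0],[-25.1,22.9,0,0,0,0],[-29.7,33.5,0,0,0,0],[-32,44.7,0,0,0,0]]'
python3 -m crank '[[0.1,11.5,0,0,0,0],[2.5,22.7,0,0,0,0],[7.3,33.2,0,0,0,0],[14.1,42.5,0,0,0,0],[22.7,50.1,0,0,0,0]]') | tee -a log.txt | python3 fr.py
```

```text
14.35 ang 251.7 r 55.1 ft 11.7 fr 0.4 fz -5.1 0.0234
14.85 ang 190.2 r 56.1 ft 12.1 fr 4.2 fz 2.7 0.0235
15.35 ang 130.7 r 56.2 ft 13.1 fr -1.9 fz 10.7 0.0232
```

Steady at about 12 N. Continuing with the second half of turn one and all of turn two except the last part.

```bash
(python3 -m crank '[[10,5.7,0,0,0,0],[21,9.2,0,0,0,0],[32.4,10.3,0,0,0,0],[43.8,9,0,0,0,0],[54.7,5.4,0,0,0,0]]'
python3 -m crank '[[9.9,-5.8,0,0,0,0],[18.4,-13.6,0,0,0,0],[25.1,-22.9,0,0,0,0],[29.7,-33.5,0,0,0,0],[32,-44.7,0,0,0,0]]'
python3 -m crank '[[-0.1,-11.5,0,0,0,0],[-2.5,-22.7,0,0,0,0],[-7.3,-33.2,0,0,0,0],[-14.1,-42.5,0,0,0,0],[-22.7,-50.1,0,0,0,0]]'
python3 -m crank '[[-10,-5.7,0,0,0,0],[-21,-9.2,0,0,0,0],[-32.4,-10.3,0,0,0,0],[-43.8,-9,0,0,0,0],[-54.7,-5.4,0,0,0,0]]'
python3 -m crank '[[-9.9,5.8,0,0,0,0],[-18.4,13.6,0,0,0,0],[-25.1,22.9,0,0,0,0],[-29.7,33.5,0,0,0,0],[-32,44.7,0,0,0,0]]'
python3 -m crank '[[0.1,11.5,0,0,0,0],[2.5,22.7,0,0,0,0],[7.3,33.2,0,0,0,0],[14.1,42.5,0,0,0,0],[22.7,50.1,0,0,0,0]]'
python3 -m crank '[[10,5.7,0,0,0,0],[21,9.2,0,0,0,0],[32.4,10.3,0,0,0,0],[43.8,9,0,0,0,0],[54.7,5.4,0,0,0,0]]') | tee -a log.txt | python3 fr.py
```

```text
15.85 ang 73.2 r 55.0 ft 12.9 fr 0.3 fz 14.0 0.0232
16.35 ang 11.9 r 53.9 ft 12.7 fr 0.6 fz 7.5 0.0232
16.85 ang 310.2 r 54.1 ft 12.1 fr -1.2 fz 0.3 0.0232
17.35 ang 251.7 r 55.1 ft 11.3 fr 0.7 fz -5.2 0.023
17.85 ang 190.2 r 56.1 ft 12.6 fr 4.7 fz 4.2 0.0235
18.35 ang 130.7 r 56.2 ft 13.0 fr -0.3 fz 12.0 0.0232
18.85 ang 73.1 r 55.0 ft 12.7 fr -0.2 fz 14.1 0.023
```

```bash
(python3 -m crank '[[9.9,-5.8,0,0,0,0],[18.4,-13.6,0,0,0,0],[25.1,-22.9,0,0,0,0],[29.7,-33.5,0,0,0,0],[32,-44.7,0,0,0,0]]'
python3 -m crank '[[0.5,-5.7,0,0,0,0],[0.3,-11.4,0,0,0,0],[0.3,-11.4,0,0,0,0]]') | tee -a log.txt | python3 fr.py
```

```text
19.35 ang 11.8 r 53.8 ft 12.7 fr 0.4 fz 6.7 0.0235
19.65 ang 358.1 r 53.8 ft 9.1 fr -1.0 fz 6.8 0.0233
```

```bash
(python3 -m crank '[[-1.1,-6.2,0,0,0,0],[-2.3,-10.7,0,0,0,0],[-2.3,-10.7,0,0,0,0],[-2.3,-10.7,0,0,0,0]]') | tee -a log.txt | python3 fr.py
```

```text
20.05 ang 346.7 r 53.7 ft 9.6 fr -1.4 fz 5.2 0.0233
```

```bash
(python3 -m crank '[[-0.5,-1.6,0,0,0,0],[-0.5,-1.6,0,0,0,0],[-0.5,-1.6,0,0,0,0]]') | tee -a log.txt | python3 fr.py
```

```text
20.35 ang 345.4 r 53.7 ft 10.4 fr -1.2 fz 5.2 0.0237
```

```bash
(python3 -m crank '[[0.4,1.5,0,0,0,0],[0.8,3,0,0,0,0],[0.8,3,0,0,0,0]]') | tee -a log.txt | python3 fr.py
```

```text
20.65 ang 346.6 r 53.8 ft 4.2 fr -1.0 fz 5.1 0.0233
```

```bash
(python3 -m crank '[[0.2,0.8,0,0,0,0],[0.2,0.8,0,0,0,0]]'
python3 -m crank '[[0,0,0,0,0,0],[0,0,0,0,0,0],[0,0,0,0,0,0],[0,0,0,0,0,0]]' -0.1
python3 -m crank '[[0,0,40,0,0,0],[0,0,80,0,0,0],[0,0,110,0,0,0]]') | tee -a log.txt
python3 - <<'E'
from h import *
print(robot.get_obs()["position"].round(4))
c=robot.camera("scene");save(c,"s5.png");cv2.imwrite("pics/s5c.png",cv2.resize(c["pixels"][150:300,170:350,::-1],None,fx=4,fy=4,interpolation=cv2.INTER_CUBIC))
E
```

```text
time: 20.85
position: [0.6329, -0.031, 0.1956]
tool_rot: [0.122, 0.992, 0.001, 0.001]
ft_force: [-0.3, 3.3, 5.4]
grip_width: 0.0231
time: 21.25
position: [0.6321, -0.0334, 0.1941]
tool_rot: [0.123, 0.992, -0.0, -0.001]
ft_force: [-0.1, 0.5, -0.5]
grip_width: 0.0454
time: 21.55
position: [0.633, -0.0336, 0.3067]
tool_rot: [0.123, 0.992, -0.0, 0.001]
ft_force: [0.3, -0.1, 0.2]
grip_width: 0.0477
[ 0.633  -0.0336  0.3067]
```

View pics/s5c.png

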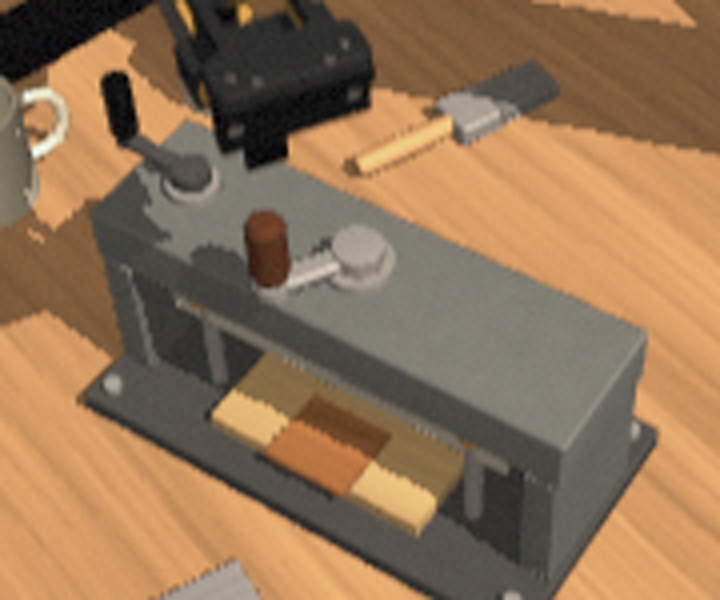

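The scene view shows the crank knob free at crop (267,250) and the lever swung out at crop (120,105). Going back to the lever.

```bash
python3 -m crank '[[0,-45,0,0,0,0],[0,-90,0,0,0,0],[1,-130,0,0,0,0],[1.5,-156,-20,0,0,0],[1.5,-156,-60,0,0,0]]' - 15
python3 -m crank '[[0,0,-30,0,0,0],[0,0,-53,0,0,0],[0,0,-53,0,0,0],[0,0,-53,0,0,0]]'
python3 -m crank '[[0,0,0,0,0,0],[0,0,0,0,0,0],[0,0,0,0,0,0],[0,0,0,0,0,0],[0,0,0,0,0,0]]' 1 15
python3 - <<'E'
import numpy as np
for k in range(4):
    t=np.radians(284.5-24*k-6*np.arange(0,5));P=55*np.c_[np.cos(t),np.sin(t)];print((P-P[0])[1:].round(1).tolist())
E
```

```text
time: 22.1
position: [0.6363, -0.1952, 0.2472]
tool_rot: [0.125, 0.992, -0.003, 0.005]
ft_force: [0.6, -0.2, -0.2]
grip_width: 0.0483
time: 22.5
position: [0.6339, -0.1894, 0.1915]
tool_rot: [0.123, 0.992, 0.0, -0.0]
ft_force: [0.3, -0.2, 0.1]
grip_width: 0.048
time: 23.0
position: [0.634, -0.1904, 0.1923]
tool_rot: [0.122, 0.992, -0.002, 0.0]
ft_force: [-0.1, -1.1, 1.5]
grip_width: 0.0176
[[-5.6, -1.1], [-11.4, -1.7], [-17.1, -1.6], [-22.8, -1.0]]
[[-5.6, 1.2], [-11.1, 3.1], [-16.3, 5.5], [-21.3, 8.4]]
[[-4.6, 3.4], [-8.9, 7.3], [-12.7, 11.6], [-16.0, 16.3]]
[[-2.8, 5.0], [-5.1, 10.3], [-6.9, 15.8], [-8.0, 21.4]]
```

```bash
python3 -m crank '[[-5.6,-1.1,0,0,0,0],[-11.4,-1.7,0,0,0,0],[-17.1,-1.6,0,0,0,0],[-22.8,-1,0,0,0,0]]'
python3 -m crank '[[-5.6,1.2,0,0,0,0],[-11.1,3.1,0,0,0,0],[-16.3,5.5,0,0,0,0],[-21.3,8.4,0,0,0,0]]'
python3 -m crank '[[-4.6,3.4,0,0,0,0],[-8.9,7.3,0,0,0,0],[-12.7,11.6,0,0,0,0],[-16,16.3,0,0,0,0]]'
python3 -m crank '[[-2.8,5,0,0,0,0],[-5.1,10.3,0,0,0,0],[-5.1,10.3,0,0,0,0]]'
python3 -m crank '[[-1.2,3,0,0,0,0],[-1.2,3,0,0,0,0],[-1.2,3,0,0,0,0]]'
```

```text
time: 23.4
position: [0.6114, -0.1914, 0.1923]
tool_rot: [0.123, 0.992, -0.001, 0.001]
ft_force: [3.2, -4.4, 1.5]
grip_width: 0.0181
time: 23.8
position: [0.5892, -0.1825, 0.1923]
tool_rot: [0.123, 0.992, -0.001, 0.0]
ft_force: [-0.1, -4.6, 4.1]
grip_width: 0.0175
time: 24.2
position: [0.573, -0.1653, 0.1922]
tool_rot: [0.123, 0.992, -0.0, -0.0]
ft_force: [-0.4, -3.5, 6.1]
grip_width: 0.0176
time: 24.5
position: [0.5681, -0.1546, 0.1922]
tool_rot: [0.122, 0.993, -0.0, -0.0]
ft_force: [-0.9, -3.0, 5.9]
grip_width: 0.0174
time: 24.8
position: [0.568, -0.1544, 0.1923]
tool_rot: [0.122, 0.992, -0.002, 0.001]
ft_force: [-0.4, -9.7, 2.4]
grip_width: 0.0174
```

It stalls at the home position (y −154.4 mm, against −154.7 mm at the start). One more light press, then relax, release and lift away.

```bash
python3 -m crank '[[-0.7,2,0,0,0,0],[-0.7,2,0,0,0,0],[-0.7,2,0,0,0,0]]'
python3 -m crank '[[0.8,-3,0,0,0,0],[0.8,-3,0,0,0,0]]'
python3 -m crank '[[0,0,0,0,0,0],[0,0,0,0,0,0],[0,0,0,0,0,0],[0,0,0,0,0,0]]' -0.1
python3 -m crank '[[0,0,40,0,0,0],[0,0,80,0,0,0],[0,0,120,0,0,0],[-40,0,160,0,0,0],[-80,0,190,0,0,0]]'
python3 -m crank '[[-35,15,10,0,0,0],[-70,30,20,0,0,0],[-80,30,30,0,0,0],[-80,30,30,0,0,0],[-80,30,30,0,0,0]]'
python3 - <<'E'
from h import *
c=robot.camera("scene");t=robot.camera("top")
a=cv2.resize(c["pixels"][130:310,150:350,::-1],(400,360),interpolation=cv2.INTER_CUBIC);b=cv2.resize(t["pixels"][120:300,210:410,::-1],(400,360),interpolation=cv2.INTER_CUBIC)
cv2.imwrite("pics/f6.png",np.hstack([a,b]))
E
```

```text
time: 25.1
position: [0.568, -0.1542, 0.1923]
tool_rot: [0.122, 0.993, -0.004, 0.002]
ft_force: [0.8, -13.6, 1.9]
grip_width: 0.0174
time: 25.3
position: [0.568, -0.1545, 0.1923]
tool_rot: [0.123, 0.992, -0.001, 0.001]
ft_force: [0.5, -6.3, 4.4]
grip_width: 0.0178
time: 25.7
position: [0.5668, -0.1519, 0.1909]
tool_rot: [0.122, 0.992, 0.001, -0.001]
ft_force: [0.6, -0.5, -0.8]
grip_width: 0.0418
time: 26.2
position: [0.4927, -0.1527, 0.3789]
tool_rot: [0.122, 0.993, 0.0, 0.0]
ft_force: [0.4, -0.1, 0.5]
grip_width: 0.0478
time: 26.7
position: [0.4137, -0.1235, 0.4077]
tool_rot: [0.123, 0.992, -0.0, 0.001]
ft_force: [0.5, -0.7, 0.4]
grip_width: 0.048
```

View pics/f6.png

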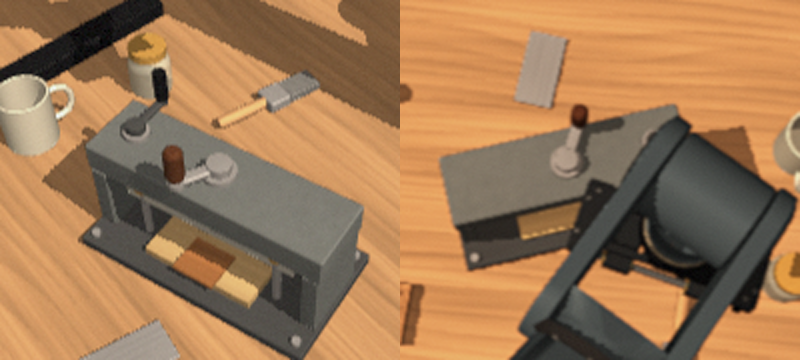

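The scene crop (left half) shows the lever home, with its knob at (160,85), pointing as it did at the start. The crank knob is free at (173,165) and the bystanders are in place. Handing in.

```bash
python3 -c "
from rig import robot
print(robot.hand_in())"
```

```text
the job is handed in; nothing more can be done
None
```

The thicknesser is set and handed in: lever swung out, head cranked down two turns from the bite, lever swung back home. It took about 27 s of robot time, and the gripper is clear of everything.

- **Release:** I swung the lock lever out until it stopped moving and the force rose. The distance travelled, 75 mm straight across, matches the full 1.5 rad.
- **Bite:** the crank ran loose for about 0.6 turn at roughly 1.3 N. The force then jumped to about 11 N at a crank angle of about 345–348°.
- **Two turns:** from there I turned it 720° clockwise at a steady 10–13 N. It finished at about 347° after allowing for give in the fingers, so I estimate the error at under 2°, or 0.005 turn. I did not measure the head's 3 mm drop directly.
- **Lock:** I swung the lever back and pressed lightly against its stop, at about 14 N. It sat within 0.5 mm of where it started.
- **Last look:** the scene picture showed the lever home, the crank free and the nearby bystanders (mug, jar, brush, scraper) where they were. The arm hid part of the top view. None of the checks disagreed.

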